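Shut up the bench tool chest

ROBOT

A 6-joint arm with a two-finger parallel gripper is mounted at the origin on the work surface. World frame = base frame: x ahead of the robot, y to its left, z up, the work surface at z = 0. Lengths are in m, angles in rad, forces in N, time in s.
With the tool pointing down it reaches from about 0.25 to 0.8 m from the base axis. Payload 3.9 kg.
Tool frame: the origin (TCP) lies midway between the tips of the shut fingers; the grasp point (between the pads) lies 19 mm behind it; z points along the fingers, y is the direction in which the jaws open and shut (so a half turn about z gives the same grasp; the last joint's range is limited). The gripper opens to 85 mm and grips with 20 to 120 N. Pads are 22 mm wide; open, the fingers measure 114 mm over their backs; the gripper's body (76 mm by 85 mm) begins 54 mm behind the grasp point. The pads swing forward as they close: fully open they stand 13 mm farther back than shut.
Start: joints at [-1.169, 0.26, -0.138, 1.173, 0, 1.571], TCP at [0.205, -0.483, 0.231] pointing down, gripper open.
Joint ranges: [-2.78, 2.78], [-0.83, 1.72], [-1.28, 1.37], [-1.9, 2.12], [-1.57, 1.48], [-3.14, 3.14]. Speed limits (rad/s): [2.57, 2.57, 3.14, 3.14, 3.14, 3.14].

INTERFACE

Orientations are given as a rotation vector (axis times angle).
In Python, from bench import arm gives the robot as it stands.
- The arm moves only by the tool servo_tool, never from a script. Its argument "increments" is a list that holds one entry, the list of rows, each a list of 7 numbers: the turn, a rotation vector about the tool's x, y, z scaled (see below), then the shift along the tool's x, y, z scaled (see below), then the opening, from 0 (shut) to 1 (fully open). In form: [[[wx, wy, wz, dx, dy, dz, gripper], ...]]. A call has exactly 5 rows; each row shifts and turns the commanded pose from where the row before left it, along the tool's axes as they then stand; what a row does not reach is not made up. The controller multiplies each number of a shift by 0.3 m and each number of a turn by 90 degrees. A row lasts 1/8 s, in which the tool goes at most 62.5 mm and 10.7 degrees, less where a joint would pass 70% of its speed; a pose out of reach is approached as far as the arm can. A call with a number of a shift or a turn outside -1 to 1 is refused whole. A call with a gripper value outside its range is refused whole. The fingers move at their own pace and stop on an object; the grip force is fixed at half the most. Time passes only in rows, so rows that do not move let the fingers close, or fill a call up. It gives the time, the measured TCP pose, the force and the opening at its end, in the units of the state.
- arm.observe(): the state, without advancing time (a new reading comes with each control period).
- arm.get_image(name): name is "scene" or "side" or "wrist"; returns (picture, depth): 384x512x3 uint8, red, green, blue; 384x512 float32, m along the optical axis (not along the pixel's ray), 0 where there is no reading.
- arm.camera_model(name): a dict with "fx", "fy", "cx", "cy" (pixels), "xyz" and "attitude" of the camera in the world; the wrist camera has in their place "tool_from_camera" (4x4, takes a point from camera to tool coordinates, whose origin is the TCP and whose axes are the flange's). Camera axes: x right, y up, looking along -z (the intrinsics and any distortion apply to the point x, -y, -z); pixel columns grow to the right and rows downward; lengths in m; the calibration is good to about 2 mm. A picture is of the moment at which its call begins: read the wrist's pose just before it. camera_model takes no time and is no camera call.
- arm.sign_off(): hands the job in, once; it reports no verdict.
Trained networks look in the newest picture that a camera, given by its name, has taken for a name from the list of things; names that differ only in an ending like _2 or _b are one class to them, and where a whole thing is asked for, a point or a joint stands for the part that bears it (a point fixed in the world has none). Each returns a list of dicts, best first, with "score" (0 to 1); they miss things now and then, are a little off and sometimes report something else, mostly with a low value. They report only what shows in the picture. A call takes as long as a camera call.
- arm.regions_of(query, camera): "pixels" (384x512 bool, what is visible of it) and "pixel" ([column, row] in pixels, amid what is visible of it).
- arm.place_of(query, camera): "pixel" ([column, row] in pixels: a listed point, or the origin of a listed thing).
The state is a dict: "t": time; "qpos": joint angles; "qd": joint speeds; "effort": joint torques, N m; "tcp_pos": TCP position; "orientation": TCP orientation; "wrist_force": force on the tool from outside, world axes, zero at the start; "torque": the same for the moment, N m; "width": finger opening in m.
Only numpy, scipy, OpenCV 4.12 (cv2) and the standard library are available. Lean on these libraries where they do the work, as an engineer would, in place of code of your own. Each camera call takes 0.05 s, during which the arm holds its last target.

TASK

Shut the tool chest on the bench with fingertip pushes: first push both drawers fully home, flush with the front, and only then push the lid down until it is fully shut, easing it on without slamming. Just push: pull nothing further open, pick nothing up, and leave the oil can and the other things around the chest where they are.

Things in the scene. Friction and masses are not known exactly. Their poses are not given: they have to be found in the camera images.
- chest: Grey sheet-steel tool chest fixed to the bench, 180 mm deep (its x), 360 mm wide (its y), 110 mm high to the rim of the shallow well in its top. Origin: centre of its underside on the bench. Its +x points from the drawer fronts to the hinge at the back, +y to its left as the robot sees it, z up. Its front face is at its x = -90 mm; the front panel between the two drawers is 92 mm wide.
- drawer_left (a joint): How far the left drawer (+y side of the chest) stands out, in m: 0 = home, front flush with the chest; its stop is at 0. It slides along the chest's x and is pushed in towards the chest's +x. It needs about 2 to 5 N and stays where it is left. It starts 35 to 85 mm out and can come out 120 mm.
- drawer_left_front (a point): Middle of the top edge of the left drawer's flat outer front face. The front panel is 129 mm wide, 60 mm high (from 21 to 81 mm above the bench) and 10 mm thick, with no handle; behind it is an open tray with 42 mm walls holding files. The point moves with the drawer; its axes are parallel to the chest's.
- drawer_right (a joint): How far the right drawer (-y side of the chest) stands out, in m: 0 = home, front flush with the chest; its stop is at 0. It slides along the chest's x and is pushed in towards the chest's +x. It needs about 2 to 5 N and stays where it is left. It starts 35 to 85 mm out and can come out 120 mm.
- drawer_right_front (a point): Middle of the top edge of the right drawer's flat outer front face. The front panel is 129 mm wide, 60 mm high (from 21 to 81 mm above the bench) and 10 mm thick, with no handle; behind it is an open tray with 42 mm walls holding files. The point moves with the drawer; its axes are parallel to the chest's.
- lid (a joint): Opening angle of the lid in rad: 0 = shut, lying on the rim; it starts at 0.9 to 1.2 and can open to 1.5. The hinge is stiff and the lid stays where it is left; closing needs about 2 N (nearly shut) to 9 N (wide open) straight down at the free edge.
- lid_edge (a point): Middle of the lid's free edge, on its outer (upper when shut) face. The lid is a grey sheet-steel plate, 188 mm from hinge to free edge, 360 mm wide, 6 mm thick, with a 12 mm lip under the free edge that comes down in front of the chest over the drawer tops. When shut its upper face is 116 mm above the bench.
- lid_hinge (a point): Middle of the lid's hinge line, at the top back edge of the chest, 110 mm above the bench; the line runs along the chest's y. The lid's outer face lies 6 mm outside this line.
- oiler: small aluminium oil can, 34 mm diameter, 85 mm tall with a thin spout, standing in front of the chest between the two drawers (its origin: centre of its underside). A loose bystander.
- file: hand file with wooden handle, 270 mm long, lying on the bench to the right of the chest. A loose bystander.
- bench_brush: brown bench brush with wooden handle, 245 mm long, 30 mm high, lying in front of the chest to the left. A loose bystander.
- hammer: hammer lying in front of the chest to the right. A loose bystander.
- try_square: steel try square, 120 x 100 mm, 16 mm high, lying to the left of the chest. A loose bystander.
- jar: glass jar, 60 mm diameter, 75 mm tall, standing in front of the chest to the left. A loose bystander.
- cork_block: cork sanding block, 110 x 60 x 35 mm, lying in front of the chest to the right. A loose bystander.

How it is judged:
By the outcome, as a careful person would: the job done as asked, in the order asked, and still so for the second after the job is handed in, with the robot touching nothing.
It also fails if it takes over 72 s, if anything falls off the work surface, if the arm or the gripper's body presses on something with over 40 N, if the wrist force passes 120 N, or if a joint passes its speed limit or range.

## Working session

There is one attempt and no reset: what is moved stays moved. The work goes in short steps, Python scripts to look and compute and a tool call to move; the robot and the scene stay as the last step left them, time stands still between calls to the robot, and variables do not carry over. Pictures are saved under pics/ and viewed, and the job is handed in when it is done.

Besides the shell and the picture viewer there is one more tool, called after "Emit:" as name(argument=value, ...), one argument or row to a line, values as JSON. servo_tool: Moves the arm, as the interface text tells. Shifts and turns lie within -1 to 1; 1 stands for 0.3 m of shift or 90 degrees of turn. Its arguments: {"type":"object","properties":{"increments":{"type":"array"}},"required":["increments"]}

```bash
mkdir -p pics; ls; cat > h.py <<'E'
from bench import arm
import numpy as np, cv2
from scipy.spatial.transform import Rotation as R
def cam(name):
    m=arm.camera_model(name); return m
def save(name,fn):
    p,d=arm.get_image(name); cv2.imwrite('pics/'+fn,p[:,:,::-1]); np.save('pics/'+fn+'.npy',d); return p,d
E
python3 - <<'E'
from h import *
print(arm.observe())
for n in ['scene','side','wrist']:
    print(n,arm.camera_model(n))
    save(n,n+'0.png')
E
```

```text
pics
{'t': 0.0, 'qpos': array([-1.16900187e+00,  2.60669040e-01, -1.39399460e-01,  1.17268559e+00,
        1.32260481e-06,  1.57083305e+00]), 'qd': array([-0.00087732, -0.00127688,  0.00024942,  0.00022155, -0.00012218,
       -0.0004225 ]), 'effort': array([ 2.72769044e-03, -4.05676818e+01,  2.53924030e+01,  1.89236709e-02,
        2.22559311e-04,  9.99495313e-07]), 'tcp_pos': array([ 0.20504241, -0.48255378,  0.23046125]), 'orientation': array([-3.07654011e+00, -6.26461027e-01,  6.11308367e-04]), 'wrist_force': array([-0.28231142,  0.07246581,  0.85506401]), 'torque': array([ 0.02413509,  0.04624982, -0.00662455]), 'width': 0.0855220669030157}
scene {'fx': 444.4058473667657, 'fy': 444.4058473667657, 'cx': 250.34061492216068, 'cy': 193.1417372663647, 'xyz': array([ 0.79172957, -0.38230527,  1.04760994]), 'attitude': array([0.47534512, 0.1501354 , 0.5880251 ])}
side {'fx': 460.8513329936076, 'fy': 460.8513329936076, 'cx': 261.19094251151745, 'cy': 177.81098282307894, 'xyz': array([ 0.44135541, -0.93663974,  0.94159429]), 'attitude': array([ 0.8628898 , -0.02884448, -0.01567322])}
wrist {'fx': 310.703956378434, 'fy': 310.703956378434, 'cx': 253.79415852793795, 'cy': 190.49927708266054, 'tool_from_camera': array([[-8.86285137e-04,  9.62302112e-01,  2.71981361e-01,
         6.93347000e-02],
       [ 9.99999603e-01,  8.78348303e-04,  1.50923422e-04,
        -1.42979156e-04],
       [-9.36604384e-05,  2.71981386e-01, -9.62302508e-01,
        -1.42175279e-01],
       [ 0.00000000e+00,  0.00000000e+00,  0.00000000e+00,
         1.00000000e+00]])}
```

View pics/scene0.png

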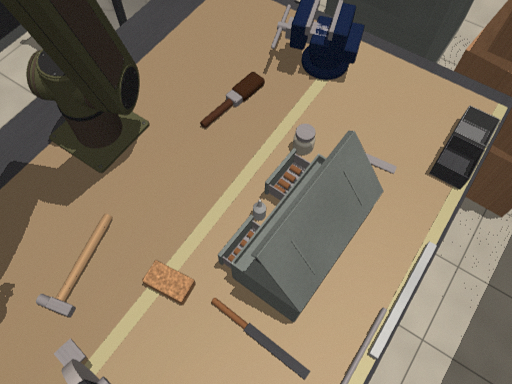

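View pics/side0.png

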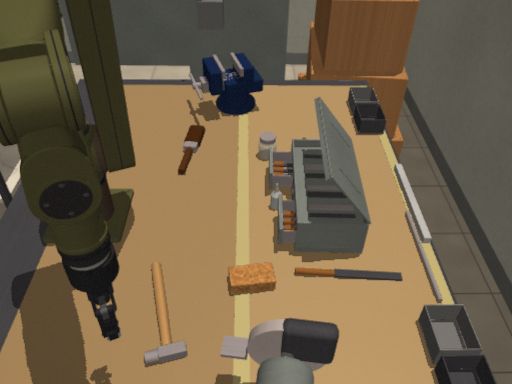

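```bash
cat >> h.py <<'E'
def world(name,px,d):
    m=arm.camera_model(name); u,v=px
    c=np.array([(u-m['cx'])/m['fx']*d,-(v-m['cy'])/m['fy']*d,-d])
    return R.from_rotvec(m['attitude']).apply(c)+m['xyz']
def cloud(name,d):
    m=arm.camera_model(name); v,u=np.mgrid[0:384,0:512]
    c=np.stack([(u-m['cx'])/m['fx']*d,-(v-m['cy'])/m['fy']*d,-d],-1)
    return (R.from_rotvec(m['attitude']).apply(c.reshape(-1,3))+m['xyz']).reshape(384,512,3)
def med(d,px,r=2):
    u,v=int(round(px[0])),int(round(px[1])); w=d[max(0,v-r):v+r+1,max(0,u-r):u+r+1]; w=w[w>0]
    return np.median(w) if w.size else np.nan
E
python3 - <<'E'
from h import *
print({n:0 for n in []})
for n in ['scene','side']:
    d=np.load(f'pics/{n}0.png.npy')
    for q in ['chest','drawer_left_front','drawer_right_front','lid_edge','lid_hinge','oiler','jar','cork_block','hammer','bench_brush']:
        for r in arm.place_of(q,n)[:2]:
            print(n,q,np.round(r['score'],2),np.round(r['pixel'],1),np.round(world(n,r['pixel'],med(d,r['pixel'])),3))
print(arm.observe()['t'])
E
```

```text
{}
scene drawer_left_front 0.93 [277.  164.9] [ 0.483  0.193 -0.   ]
scene drawer_right_front 0.68 [230.8 232.5] [ 0.495 -0.043 -0.002]
scene drawer_right_front 0.35 [280.8 163.7] [0.513 0.158 0.079]
scene lid_edge 0.92 [306.4 187.2] [0.636 0.043 0.254]
scene lid_hinge 0.56 [342.9 246.1] [0.755 0.032 0.119]
scene jar 0.9 [300.6 148.7] [0.518 0.256 0.031]
scene cork_block 0.69 [170.  283.8] [ 0.464 -0.24   0.034]
scene hammer 0.59 [ 86.7 259.3] [ 0.252 -0.305  0.018]
scene bench_brush 0.79 [235.5  98.6] [0.267 0.302 0.027]
scene bench_brush 0.41 [171.6 285.8] [ 0.47  -0.242  0.034]
side chest 0.62 [325.8 204.6] [ 0.652 -0.054  0.092]
side drawer_left_front 0.65 [270.2 156.6] [0.514 0.172 0.078]
side drawer_right_front 0.61 [279.1 211.1] [ 0.528 -0.063  0.077]
side lid_edge 0.72 [328.2 133. ] [0.655 0.052 0.249]
side lid_hinge 0.82 [358.7 180.8] [ 0.745 -0.002  0.13 ]
side oiler 0.73 [274.3 207.3] [0.522 0.024 0.007]
side jar 0.66 [266.1 152.1] [0.505 0.258 0.03 ]
side cork_block 0.67 [250.3 279.3] [ 0.45  -0.253  0.035]
side hammer 0.94 [161.4 309.1] [ 0.246 -0.327  0.026]
side bench_brush 0.65 [193.2 150.9] [0.264 0.291 0.01 ]
1.15
```

```bash
python3 - <<'E'
from h import *
d=np.load('pics/scene0.png.npy'); P=cloud('scene',d)
pts=P[170:270,270:350].reshape(-1,3); pts=pts[(pts[:,2]>.1)]
# lid plane: RANSAC-ish
m=np.ones(len(pts),bool)
for i in range(10):
    c=pts[m].mean(0); n=np.linalg.svd(pts[m]-c,full_matrices=False)[2][2]; r=(pts-c)@n; m=abs(r)<max(.003,2*np.std(r[m])*0.7)
n*=np.sign(n[0]); print('lid n',n,c,m.mean(),'yaw',np.degrees(np.arctan2(n[1],n[0])),'tilt angle open',np.arccos(n[2]), np.std(r[m]))
# lid mask whole
A=P.reshape(-1,3); M=(abs((A-c)@n)<.004)&(A[:,2]>.1)&(A[:,0]>.5)&(A[:,0]<.9)&(abs(A[:,1])<.35)
L=A[M]; yaw=np.arctan2(n[1],n[0]); 
ex=np.array([np.cos(yaw),np.sin(yaw),0]); ey=np.array([-ex[1],ex[0],0])
print('lid y',np.percentile(L@ey,[.5,2,98,99.5]),'x',np.percentile(L@ex,[.5,99.5]),'z',np.percentile(L[:,2],[.5,99.5]))
d=np.load('pics/side0.png.npy'); Q=cloud('side',d)
# points at drawer front tops & chest top in side
B=Q.reshape(-1,3); 
for z0,z1 in [(.072,.086),(.1,.118)]:
    S=B[(B[:,2]>z0)&(B[:,2]<z1)&(B[:,0]>.47)&(B[:,0]<.8)&(abs(B[:,1])<.24)]
    x=S@ex;y=S@ey
    for a in np.arange(-.24,.24,.02):
        k=(y>a)&(y<a+.02)
        if k.sum()>3: print(z0,round(a,2),k.sum(),np.round(np.percentile(x[k],[2,10,50,98]),3))
E
python3 -c "
import cv2
for n,(a,b,c,d) in {'scene':(110,330,200,400),'side':(90,260,240,400)}.items():
    i=cv2.imread(f'pics/{n}0.png')[a:b,c:d]; cv2.imwrite(f'pics/{n}0c.png',cv2.resize(i,None,fx=3.5 if n=='side' else 2.7,fy=3.5 if n=='side' else 2.7,interpolation=2))"
```

```text
lid n [ 0.79082524 -0.03111222  0.61125075] [0.68929223 0.00254501 0.20184713] 0.9002017693620984 yaw -2.2529381534485875 tilt angle open 0.9131563476656881 0.001080154042823141
lid y [-0.11621614 -0.11205666  0.23354137  0.24055211] x [0.64035489 0.75648402] z [0.11308177 0.26158506]
0.072 -0.12 277 [0.531 0.578 0.656 0.749]
0.072 -0.1 42 [0.529 0.531 0.573 0.736]
0.072 -0.08 124 [0.529 0.534 0.643 0.744]
0.072 -0.06 103 [0.529 0.533 0.619 0.741]
0.072 -0.04 63 [0.53  0.532 0.591 0.734]
0.072 -0.02 98 [0.53  0.533 0.624 0.717]
0.072 -0.0 65 [0.53  0.533 0.617 0.713]
0.072 0.02 42 [0.566 0.572 0.605 0.701]
0.072 0.04 38 [0.523 0.525 0.598 0.689]
0.072 0.06 64 [0.526 0.587 0.632 0.686]
0.072 0.08 43 [0.572 0.572 0.606 0.665]
0.072 0.1 46 [0.506 0.507 0.587 0.65 ]
0.072 0.12 42 [0.506 0.509 0.607 0.658]
0.072 0.14 39 [0.506 0.506 0.586 0.652]
0.072 0.16 52 [0.506 0.509 0.609 0.656]
0.072 0.18 33 [0.506 0.509 0.584 0.661]
0.072 0.2 56 [0.506 0.509 0.612 0.659]
0.072 0.22 42 [0.506 0.509 0.605 0.662]
0.1 -0.12 314 [0.575 0.586 0.665 0.751]
0.1 -0.1 15 [0.573 0.573 0.576 0.753]
0.1 -0.08 17 [0.572 0.572 0.574 0.755]
0.1 -0.06 18 [0.572 0.573 0.575 0.755]
0.1 -0.04 11 [0.573 0.573 0.576 0.756]
0.1 -0.02 18 [0.572 0.572 0.575 0.757]
0.1 -0.0 14 [0.572 0.572 0.575 0.755]
0.1 0.02 13 [0.573 0.573 0.576 0.756]
0.1 0.04 11 [0.573 0.574 0.576 0.756]
0.1 0.06 16 [0.572 0.572 0.575 0.755]
0.1 0.08 12 [0.573 0.573 0.576 0.755]
0.1 0.1 10 [0.573 0.573 0.575 0.722]
0.1 0.12 8 [0.572 0.573 0.576 0.755]
0.1 0.14 11 [0.572 0.572 0.575 0.72 ]
0.1 0.16 10 [0.573 0.573 0.576 0.723]
0.1 0.18 10 [0.574 0.574 0.575 0.724]
0.1 0.2 7 [0.572 0.572 0.575 0.732]
0.1 0.22 44 [0.572 0.573 0.605 0.67 ]
```

View pics/side0c.png

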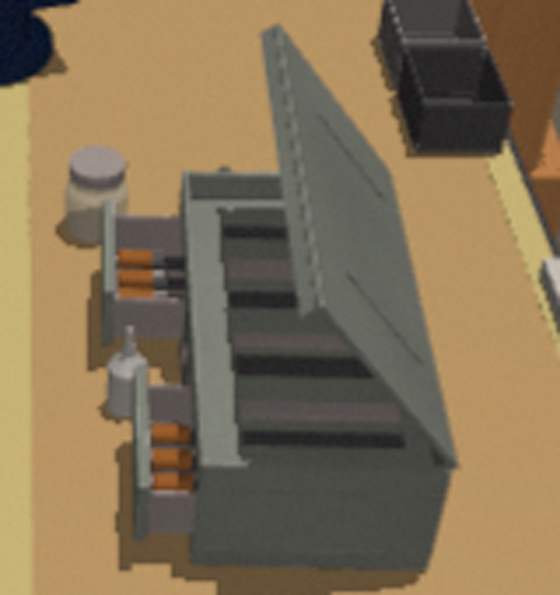

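View pics/scene0c.png

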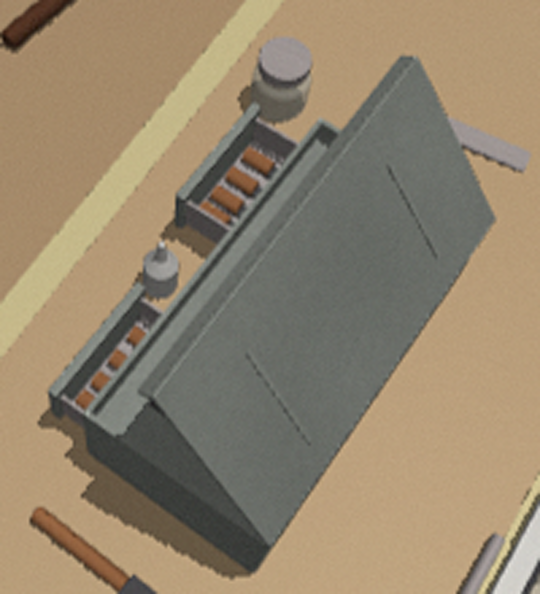

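```bash
cat >> h.py <<'E'
yaw=np.radians(-2.25); EX=np.array([np.cos(yaw),np.sin(yaw),0]); EY=np.array([-EX[1],EX[0],0])
def cw(a,b,z): return a*EX+b*EY+np.array([0,0,z])   # a: along chest x, b along chest y (absolute)
def st():
    s=arm.observe(); r=R.from_rotvec(s['orientation']); p=s['tcp_pos']
    print('t',round(s['t'],2),'p',np.round(p,4),'chest a,b,z',np.round([p@EX,p@EY,p[2]],4),'F',np.round(s['wrist_force'],1),'w',round(s['width'],3)); return s,r,p
def go(pos,rot,rows):
    """increments in tool axes; constant rotation step, equal world steps"""
    s,r,p=st(); w=(r.inv()*rot).as_rotvec()/rows; cur=r; out=[]
    for i in range(rows):
        # turn and shift: print both using pre-turn axes
        dw=(pos-p)/rows
        out.append(np.r_[w/(np.pi/2),cur.inv().apply(dw)/.3]); cur=cur*R.from_rotvec(w)
    for o in out: print(np.round(o,3).tolist())
def rotfor(tilt,flip=False):
    # z axis points toward +EX by tilt (deg) from down
    t=np.radians(tilt); z=np.sin(t)*EX-np.cos(t)*np.array([0,0,1.]); y=EY*(-1 if flip else 1); x=np.cross(y,z)
    return R.from_matrix(np.stack([x,y,z],1))
E
python3 - <<'E'
from h import *
s,r,p=st(); print(r.as_matrix().round(3)); print(s['qpos'])
for f in (0,1): print((r.inv()*rotfor(30,f)).as_rotvec()*57.3, rotfor(0,f).as_matrix().round(2).tolist())
E
```

```text
t 1.15 p [ 0.2053 -0.4832  0.2313] chest a,b,z [ 0.2241 -0.4748  0.2313] F [ 1.1 -0.5  0.8] w 0.085
[[ 0.92   0.391  0.   ]
 [ 0.391 -0.92  -0.   ]
 [-0.     0.    -1.   ]]
[-1.16898940e+00  2.59998800e-01 -1.38090348e-01  1.17268273e+00
 -2.75284835e-06  1.57077335e+00]
[ -40.20769248   -9.0126049  -150.05796993] [[-1.0, 0.04, 0.0], [0.04, 1.0, 0.0], [0.0, 0.0, -1.0]]
[-6.61460645 29.50956631 24.69156866] [[1.0, -0.04, 0.0], [-0.04, -1.0, -0.0], [0.0, 0.0, -1.0]]
```

```bash
python3 - <<'E'
from h import *
go(cw(.47,-.053,.12),rotfor(30,1),10)
E
```

```text
t 1.15 p [ 0.2053 -0.4832  0.2313] chest a,b,z [ 0.2241 -0.4748  0.2313] F [ 1.1 -0.5  0.8] w 0.085
[-0.007, 0.033, 0.027, 0.134, -0.092, 0.037]
[-0.007, 0.033, 0.027, 0.128, -0.098, 0.043]
[-0.007, 0.033, 0.027, 0.121, -0.104, 0.048]
[-0.007, 0.033, 0.027, 0.114, -0.11, 0.053]
[-0.007, 0.033, 0.027, 0.106, -0.115, 0.057]
[-0.007, 0.033, 0.027, 0.098, -0.12, 0.061]
[-0.007, 0.033, 0.027, 0.09, -0.125, 0.065]
[-0.007, 0.033, 0.027, 0.081, -0.129, 0.067]
[-0.007, 0.033, 0.027, 0.072, -0.134, 0.07]
[-0.007, 0.033, 0.027, 0.062, -0.137, 0.072]
```

Emit:
servo_tool(
  increments=[
    [[-0.007, 0.033, 0.027, 0.134, -0.092, 0.037, 0], [-0.007, 0.033, 0.027, 0.128, -0.098, 0.043, 0], [-0.007, 0.033, 0.027, 0.121, -0.104, 0.048, 0], [-0.007, 0.033, 0.027, 0.114, -0.11, 0.053, 0], [-0.007, 0.033, 0.027, 0.106, -0.115, 0.057, 0]],
  ],
)

```text
t: 1.78
tcp_pos: [0.3367, -0.2761, 0.1758]
orientation: [3.098, 0.29, 0.417]
wrist_force: [0.9, -0.6, 0.7]
width: 0.0
```

Emit:
servo_tool(
  increments=[
    [[-0.007, 0.033, 0.027, 0.098, -0.12, 0.061, 0], [-0.007, 0.033, 0.027, 0.09, -0.125, 0.065, 0], [-0.007, 0.033, 0.027, 0.081, -0.129, 0.067, 0], [-0.007, 0.033, 0.027, 0.072, -0.134, 0.07, 0], [-0.007, 0.033, 0.027, 0.062, -0.137, 0.072, 0]],
  ],
)

```text
t: 2.4
tcp_pos: [0.4671, -0.0695, 0.1216]
orientation: [3.028, -0.052, 0.821]
wrist_force: [0.4, -0.9, -0.6]
width: -0.0002
```

```bash
python3 - <<'E'
from h import *
go(cw(.485,-.053,.045),rotfor(30,1),5)
s=arm.observe(); print(s['qpos'])
E
```

```text
t 2.4 p [ 0.4671 -0.0695  0.1216] chest a,b,z [ 0.4695 -0.0511  0.1216] F [ 0.4 -0.9 -0.6] w -0.0
[-0.001, -0.001, 0.0, -0.017, 0.002, 0.049]
[-0.001, -0.001, 0.0, -0.017, 0.001, 0.049]
[-0.001, -0.001, 0.0, -0.017, 0.001, 0.049]
[-0.001, -0.001, 0.0, -0.017, 0.001, 0.049]
[-0.001, -0.001, 0.0, -0.017, 0.001, 0.049]
[-0.21087575 -0.03171274 -0.99477948  0.08594953  0.09314408  2.99007487]
```

```bash
cat >> h.py <<'E'
def rotq(tilt):
    t=np.radians(tilt); z=np.sin(t)*EX-np.cos(t)*np.array([0,0,1.]); x=EY; y=np.cross(z,x)
    return R.from_matrix(np.stack([x,y,z],1))
E
python3 - <<'E'
from h import *
go(cw(.475,-.053,.10),rotq(30),10)
E
```

```text
t 2.4 p [ 0.4671 -0.0695  0.1216] chest a,b,z [ 0.4695 -0.0511  0.1216] F [ 0.4 -0.9 -0.6] w -0.0
[-0.0, -0.001, -0.1, -0.002, 0.001, 0.007]
[-0.0, -0.001, -0.1, -0.002, 0.0, 0.007]
[-0.0, -0.001, -0.1, -0.002, 0.0, 0.007]
[-0.0, -0.001, -0.1, -0.002, -0.0, 0.007]
[-0.0, -0.001, -0.1, -0.002, -0.001, 0.007]
[-0.0, -0.001, -0.1, -0.002, -0.001, 0.007]
[-0.0, -0.001, -0.1, -0.002, -0.001, 0.007]
[-0.0, -0.001, -0.1, -0.001, -0.001, 0.007]
[-0.0, -0.001, -0.1, -0.001, -0.002, 0.007]
[-0.0, -0.001, -0.1, -0.001, -0.002, 0.007]
```

Emit:
servo_tool(
  increments=[
    [[0, 0, -0.1, -0.002, 0, 0.007, 0], [0, 0, -0.1, -0.002, 0, 0.007, 0], [0, 0, -0.1, -0.002, 0, 0.007, 0], [0, 0, -0.1, -0.002, 0, 0.007, 0], [0, 0, -0.1, -0.002, -0.001, 0.007, 0]],
  ],
)

```text
t: 3.02
tcp_pos: [0.469, -0.0713, 0.1106]
orientation: [2.649, 1.055, 0.706]
wrist_force: [-0.2, -1.1, 0.7]
width: 0.0001
```

Emit:
servo_tool(
  increments=[
    [[0, 0, -0.1, -0.002, -0.001, 0.007, 0], [0, 0, -0.1, -0.002, -0.001, 0.007, 0], [0, 0, -0.1, -0.001, -0.001, 0.007, 0], [0, 0, -0.1, -0.001, -0.002, 0.007, 0], [0, 0, -0.1, -0.001, -0.002, 0.007, 0]],
  ],
)

```text
t: 3.65
tcp_pos: [0.4717, -0.0724, 0.1]
orientation: [1.949, 1.897, 0.512]
wrist_force: [0.8, 0.6, 0.5]
width: 0.0001
```

```bash
python3 - <<'E'
from h import *
s,r,p=st(); print(s['qpos'],r.as_matrix().round(3).tolist())
go(cw(.485,-.053,.045),rotq(30),5)
E
```

```text
t 3.65 p [ 0.4717 -0.0724  0.1   ] chest a,b,z [ 0.4741 -0.0538  0.1   ] F [0.8 0.6 0.5] w 0.0
[-0.21683527  0.02150293 -1.02262472  0.00879385  0.09616177  1.4067369 ] [[0.027, 0.865, 0.502], [1.0, -0.024, -0.012], [0.001, 0.502, -0.865]]
t 3.65 p [ 0.4717 -0.0724  0.1   ] chest a,b,z [ 0.4741 -0.0538  0.1   ] F [0.8 0.6 0.5] w 0.0
[0.0, -0.001, 0.001, 0.0, -0.012, 0.035]
[0.0, -0.001, 0.001, 0.0, -0.012, 0.035]
[0.0, -0.001, 0.001, 0.0, -0.012, 0.035]
[0.0, -0.001, 0.001, 0.0, -0.012, 0.035]
[0.0, -0.001, 0.001, 0.001, -0.012, 0.035]
```

Emit:
servo_tool(
  increments=[
    [[0, 0, 0, 0, -0.012, 0.035, 0], [0, 0, 0, 0, -0.012, 0.035, 0], [0, 0, 0, 0, -0.012, 0.035, 0], [0, 0, 0, 0, -0.012, 0.035, 0], [0, 0, 0, 0.001, -0.012, 0.035, 0]],
  ],
)

```text
t: 4.28
tcp_pos: [0.4827, -0.0723, 0.0454]
orientation: [1.955, 1.892, 0.514]
wrist_force: [0.3, -0.1, 0.4]
width: 0.0001
```

```bash
python3 - <<'E'
from h import *
go(cw(.54,-.053,.045),rotq(30),5)
save('side','side1.png')
E
python3 -c "
import cv2
i=cv2.imread('pics/side1.png')[90:290,160:400]; cv2.imwrite('pics/side1c.png',cv2.resize(i,None,fx=3,fy=3))"
```

```text
t 4.28 p [ 0.4827 -0.0723  0.0454] chest a,b,z [ 0.4852 -0.0533  0.0454] F [ 0.3 -0.1  0.4] w 0.0
[0.0, -0.001, 0.001, -0.0, 0.031, 0.019]
[0.0, -0.001, 0.001, -0.0, 0.031, 0.019]
[0.0, -0.001, 0.001, 0.0, 0.031, 0.019]
[0.0, -0.001, 0.001, 0.0, 0.031, 0.019]
[0.0, -0.001, 0.001, 0.0, 0.031, 0.019]
```

View pics/side1c.png

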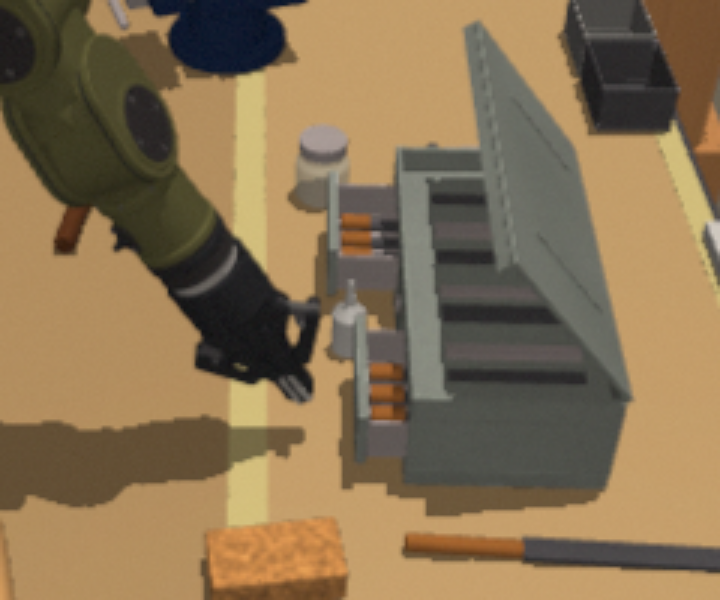

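```bash
python3 - <<'E'
from h import *
go(cw(.50,-.053,.048),rotq(48),5)
E
```

```text
t 4.33 p [ 0.4821 -0.0721  0.0442] chest a,b,z [ 0.4845 -0.0531  0.0442] F [-0.1  0.  -1.3] w 0.0
[-0.04, -0.001, 0.0, 0.0, 0.01, 0.003]
[-0.04, -0.001, 0.0, 0.0, 0.01, 0.004]
[-0.04, -0.001, 0.0, 0.0, 0.01, 0.004]
[-0.04, -0.001, 0.0, 0.0, 0.009, 0.005]
[-0.04, -0.001, 0.0, 0.0, 0.009, 0.005]
```

Emit:
servo_tool(
  increments=[
    [[-0.04, 0, 0, 0, 0.01, 0.003, 0], [-0.04, 0, 0, 0, 0.01, 0.004, 0], [-0.04, 0, 0, 0, 0.01, 0.004, 0], [-0.04, 0, 0, 0, 0.009, 0.005, 0], [-0.04, 0, 0, 0, 0.009, 0.005, 0]],
  ],
)

```text
t: 4.95
tcp_pos: [0.5247, -0.0813, 0.0701]
orientation: [1.777, 1.725, 0.739]
wrist_force: [-1.5, -0.5, -1.3]
width: 0.0003
```

```bash
python3 - <<'E'
from h import *
go(cw(.535,-.053,.048),rotq(48),5)
E
```

```text
t 4.95 p [ 0.5247 -0.0813  0.0701] chest a,b,z [ 0.5275 -0.0606  0.0701] F [-1.5 -0.5 -1.3] w 0.0
[-0.005, -0.002, 0.0, 0.005, -0.007, 0.014]
[-0.005, -0.002, 0.0, 0.005, -0.007, 0.014]
[-0.005, -0.002, 0.0, 0.005, -0.007, 0.014]
[-0.005, -0.002, 0.0, 0.005, -0.007, 0.014]
[-0.005, -0.002, 0.0, 0.005, -0.007, 0.014]
```

```bash
python3 - <<'E'
from h import *
s,r,p=st(); print(s['qpos'],r.as_matrix().round(3).tolist())
save('side','side2.png')
save('scene','scene2.png')
E
python3 -c "
import cv2
i=cv2.imread('pics/side2.png')[90:290,160:400]; cv2.imwrite('pics/side2c.png',cv2.resize(i,None,fx=3,fy=3))
i=cv2.imread('pics/scene2.png')[110:330,150:390]; cv2.imwrite('pics/scene2c.png',cv2.resize(i,None,fx=2.7,fy=2.7))"
```

```text
t 4.95 p [ 0.5247 -0.0813  0.0701] chest a,b,z [ 0.5275 -0.0606  0.0701] F [-1.5 -0.5 -1.3] w 0.0
[-0.25764979  0.27525477 -1.28224369 -0.77095287  0.17291503  1.41447002] [[0.025, 0.697, 0.717], [1.0, -0.025, -0.011], [0.01, 0.717, -0.697]]
```

View pics/side2c.png

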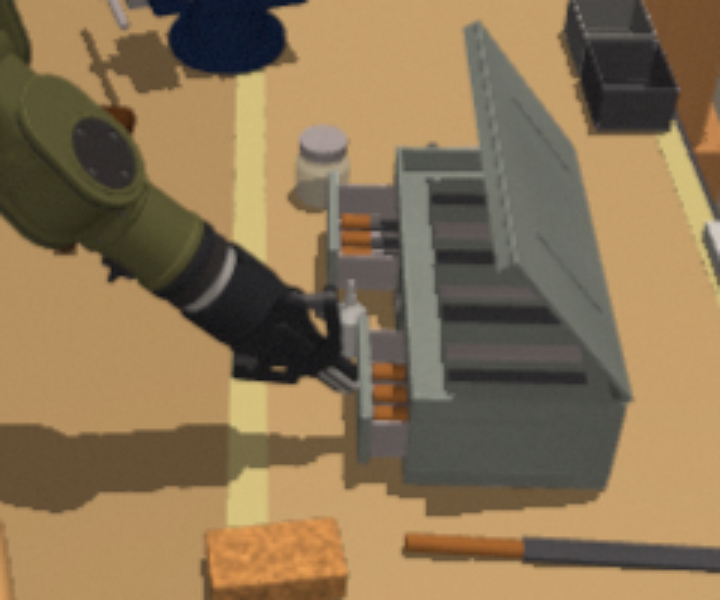

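View pics/scene2c.png

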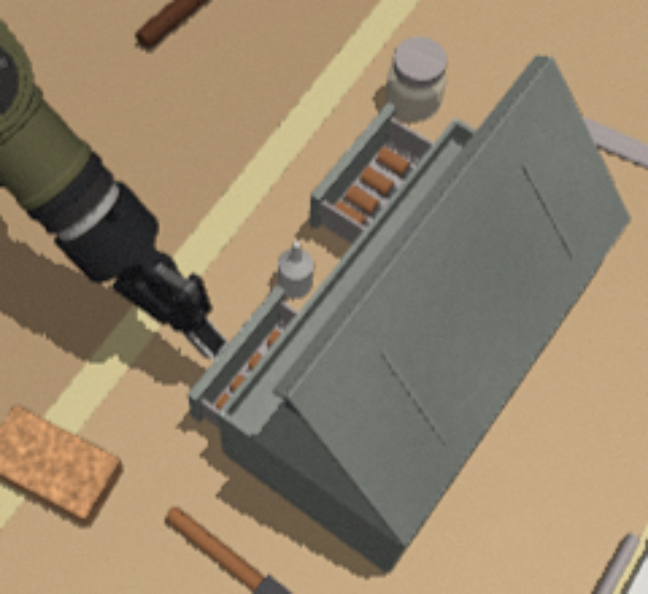

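```bash
python3 - <<'E'
from h import *
go(cw(.505,-.056,.055),rotq(35),5)
E
```

```text
t 5.05 p [ 0.5257 -0.0818  0.0706] chest a,b,z [ 0.5285 -0.0611  0.0706] F [-0.4 -0.8  0.1] w 0.0
[0.024, -0.002, 0.0, 0.004, -0.018, -0.004]
[0.024, -0.002, 0.0, 0.003, -0.019, -0.003]
[0.024, -0.002, 0.0, 0.003, -0.019, -0.003]
[0.024, -0.002, 0.0, 0.003, -0.019, -0.002]
[0.024, -0.002, 0.0, 0.003, -0.019, -0.001]
```

Emit:
servo_tool(
  increments=[
    [[0.024, -0.002, 0, 0.004, -0.018, -0.004, 0], [0.024, -0.002, 0, 0.003, -0.019, -0.003, 0], [0.024, -0.002, 0, 0.003, -0.019, -0.003, 0], [0.024, -0.002, 0, 0.003, -0.019, -0.002, 0], [0.024, -0.002, 0, 0.003, -0.019, -0.001, 0]],
  ],
)

```text
t: 5.68
tcp_pos: [0.5004, -0.0755, 0.0544]
orientation: [1.902, 1.837, 0.574]
wrist_force: [-0.0, 0.4, 0.1]
width: -0.0
```

```bash
python3 - <<'E'
from h import *
s,r,p=st(); print(s['qpos'])
go(cw(.535,-.053,.05),rotq(35),5)
E
```

```text
t 5.67 p [ 0.5004 -0.0755  0.0544] chest a,b,z [ 0.503  -0.0558  0.0544] F [-0.   0.4  0.1] w -0.0
[-0.21226854  0.18200506 -1.14009526 -0.35271391  0.09889126  1.42411078]
t 5.67 p [ 0.5004 -0.0755  0.0544] chest a,b,z [ 0.503  -0.0558  0.0544] F [-0.   0.4  0.1] w -0.0
[-0.0, -0.0, 0.001, 0.002, 0.016, 0.015]
[-0.0, -0.0, 0.001, 0.002, 0.016, 0.015]
[-0.0, -0.0, 0.001, 0.002, 0.016, 0.015]
[-0.0, -0.0, 0.001, 0.002, 0.016, 0.015]
[-0.0, -0.0, 0.001, 0.002, 0.016, 0.015]
```

Emit:
servo_tool(
  increments=[
    [[0, 0, 0, 0.002, 0.016, 0.015, 0], [0, 0, 0, 0.002, 0.016, 0.015, 0], [0, 0, 0, 0.002, 0.016, 0.015, 0], [0, 0, 0, 0.002, 0.016, 0.015, 0], [0, 0, 0, 0.002, 0.016, 0.015, 0]],
  ],
)

```text
t: 6.3
tcp_pos: [0.5334, -0.0739, 0.049]
orientation: [1.902, 1.836, 0.575]
wrist_force: [-2.0, -0.9, 0.7]
width: 0.0002
```

```bash
python3 - <<'E'
from h import *
s,r,p=st(); print(s['qpos'])
go(cw(.56,-.053,.048),rotq(35),5)
P,d=save('side','side3.png'); Q=cloud('side',d).reshape(-1,3)
for lo,hi in [(-.11,-.08),(-.03,.0),(.11,.22)]:
    k=(Q[:,2]>.074)&(Q[:,2]<.086)&(Q@EY>lo)&(Q@EY<hi)&(Q@EX>.48)&(Q@EX<.58); print(np.percentile((Q@EX)[k],[2,10,30]))
E
```

```text
t 6.3 p [ 0.5334 -0.0739  0.049 ] chest a,b,z [ 0.5358 -0.0529  0.049 ] F [-2.  -0.9  0.7] w 0.0
[-0.18829312  0.23610396 -1.0815806  -0.35061429  0.08526631  1.44443503]
t 6.3 p [ 0.5334 -0.0739  0.049 ] chest a,b,z [ 0.5358 -0.0529  0.049 ] F [-2.  -0.9  0.7] w 0.0
[-0.0, -0.0, 0.0, -0.0, 0.013, 0.01]
[-0.0, -0.0, 0.0, -0.0, 0.013, 0.01]
[-0.0, -0.0, 0.0, -0.0, 0.013, 0.01]
[-0.0, -0.0, 0.0, -0.0, 0.013, 0.01]
[-0.0, -0.0, 0.0, -0.0, 0.013, 0.01]
[0.54129201 0.54142349 0.54385292]
[0.54093265 0.54122094 0.54345533]
[0.50560879 0.50565469 0.50608901]
```

Emit:
servo_tool(
  increments=[
    [[0, 0, 0, 0, 0.014, 0.01, 0], [0, 0, 0, 0, 0.014, 0.01, 0], [0, 0, 0, 0, 0.014, 0.01, 0], [0, 0, 0, 0, 0.012, 0.009, 0], [0, 0, 0, 0, 0.012, 0.009, 0]],
  ],
)

```text
t: 6.98
tcp_pos: [0.5582, -0.0746, 0.049]
orientation: [1.901, 1.836, 0.576]
wrist_force: [-1.9, -0.6, -0.9]
width: 0.0002
```

```bash
python3 - <<'E'
from h import *
go(cw(.57,-.053,.047),rotq(35),5)
E
```

```text
t 6.97 p [ 0.5582 -0.0746  0.049 ] chest a,b,z [ 0.5607 -0.0527  0.049 ] F [-1.9 -0.6 -0.9] w 0.0
[-0.0, -0.0, 0.001, -0.0, 0.004, 0.005]
[-0.0, -0.0, 0.001, -0.0, 0.004, 0.005]
[-0.0, -0.0, 0.001, -0.0, 0.004, 0.005]
[-0.0, -0.0, 0.001, -0.0, 0.004, 0.005]
[-0.0, -0.0, 0.001, -0.0, 0.004, 0.005]
```

Emit:
servo_tool(
  increments=[
    [[0, 0, 0, 0, 0.005, 0.0035, 0], [0, 0, 0, 0, 0.005, 0.0035, 0], [0, 0, 0, 0, 0.005, 0.0035, 0], [0, 0, 0, 0, 0.005, 0.0035, 0], [0, 0, 0, 0, 0.005, 0.0035, 0]],
  ],
)

```text
t: 7.6
tcp_pos: [0.5649, -0.0748, 0.0481]
orientation: [1.904, 1.837, 0.573]
wrist_force: [-12.6, -0.2, 9.7]
width: 0.0001
```

```bash
python3 - <<'E'
from h import *
st()
E
```

```text
t 7.6 p [ 0.5649 -0.0748  0.0481] chest a,b,z [ 0.5674 -0.0526  0.0481] F [-12.6  -0.2   9.7] w 0.0
```

```bash
python3 - <<'E'
from h import *
go(cw(.49,-.053,.10),rotq(30),5)
E
```

```text
t 7.6 p [ 0.5649 -0.0748  0.0481] chest a,b,z [ 0.5674 -0.0526  0.0481] F [-12.6  -0.2   9.7] w 0.0
[0.011, -0.0, 0.0, -0.0, -0.023, -0.058]
[0.011, -0.0, 0.0, -0.0, -0.024, -0.057]
[0.011, -0.0, 0.0, -0.0, -0.025, -0.057]
[0.011, -0.0, 0.0, -0.0, -0.025, -0.057]
[0.011, -0.0, 0.0, -0.0, -0.026, -0.056]
```

Emit:
servo_tool(
  increments=[
    [[0, 0, 0, 0, -0.045, -0.03, 0], [0.013, 0, 0, 0, -0.02, -0.065, 0], [0.013, 0, 0, 0, -0.02, -0.065, 0], [0.013, 0, 0, 0, -0.02, -0.065, 0], [0.013, 0, 0, 0, -0.02, -0.065, 0]],
  ],
)

```text
t: 8.22
tcp_pos: [0.488, -0.0721, 0.1018]
orientation: [1.952, 1.885, 0.509]
wrist_force: [1.0, -1.3, 0.2]
width: 0.0002
```

```bash
python3 - <<'E'
from h import *
s,r,p=st(); print(s['qpos'])
go(cw(.465,.17,.115),rotq(30),5)
P,d=save('side','side4.png'); Q=cloud('side',d).reshape(-1,3)
for lo,hi in [(-.11,-.08),(-.03,.0),(.11,.22)]:
    k=(Q[:,2]>.072)&(Q[:,2]<.088)&(Q@EY>lo)&(Q@EY<hi)&(Q@EX>.48)&(Q@EX<.60); print(np.percentile((Q@EX)[k],[2,10,30]))
cv2.imwrite('pics/side4c.png',cv2.resize(P[90:290,160:400,::-1],None,fx=3,fy=3))
E
```

```text
t 8.22 p [ 0.488  -0.0721  0.1018] chest a,b,z [ 0.4905 -0.0529  0.1018] F [ 1.  -1.3  0.2] w 0.0
[-0.19903516  0.04328716 -0.9959847   0.00729409  0.08059726  1.42836064]
t 8.22 p [ 0.488  -0.0721  0.1018] chest a,b,z [ 0.4905 -0.0529  0.1018] F [ 1.  -1.3  0.2] w 0.0
[0.001, -0.0, 0.001, 0.149, -0.01, -0.016]
[0.001, -0.0, 0.001, 0.149, -0.01, -0.016]
[0.001, -0.0, 0.001, 0.149, -0.01, -0.016]
[0.001, -0.0, 0.001, 0.149, -0.01, -0.016]
[0.001, -0.0, 0.001, 0.149, -0.01, -0.016]
[0.5721454  0.57217174 0.57244133]
[0.57242768 0.58094164 0.58582245]
[0.50561322 0.50575585 0.51174553]
```

View pics/side4c.png

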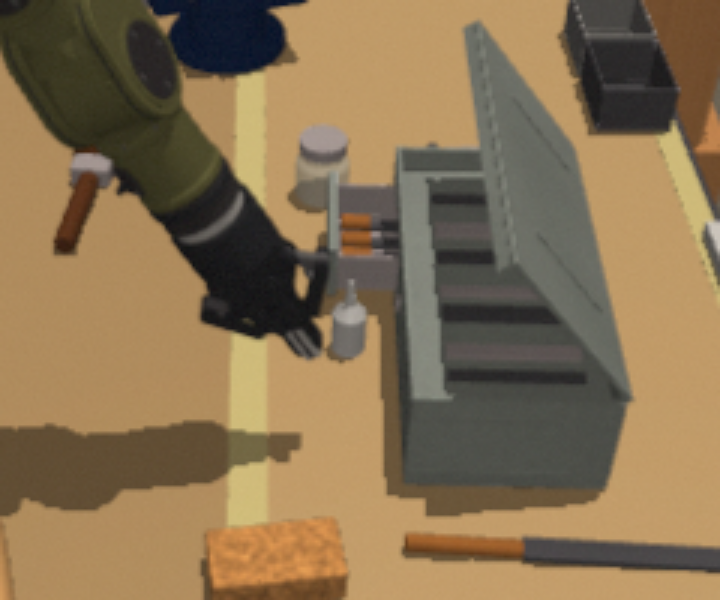

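The right drawer sits flush (0.572). Now across to the left one.

Emit:
servo_tool(
  increments=[
    [[0, 0, 0, 0.06, -0.05, -0.07, 0], [0, 0, 0, 0.17, 0, 0, 0], [0, 0, 0, 0.17, 0, 0, 0], [0, 0, 0, 0.17, 0, 0, 0], [0, 0, 0, 0.17, 0, 0, 0]],
  ],
)

```text
t: 8.9
tcp_pos: [0.4731, 0.1527, 0.1115]
orientation: [1.952, 1.884, 0.512]
wrist_force: [0.9, -0.0, 0.6]
width: -0.0001
```

```bash
python3 - <<'E'
from h import *
s,r,p=st(); print(s['qpos'])
go(cw(.47,.170,.05),rotq(30),5)
E
```

```text
t 8.9 p [0.4731 0.1527 0.1115] chest a,b,z [0.4668 0.1712 0.1115] F [ 0.9 -0.   0.6] w -0.0
[ 0.47169172  0.05527791 -0.93421271  0.10697755 -0.24897487  2.01728328]
t 8.9 p [0.4731 0.1527 0.1115] chest a,b,z [0.4668 0.1712 0.1115] F [ 0.9 -0.   0.6] w -0.0
[0.001, -0.0, 0.0, -0.001, -0.019, 0.036]
[0.001, -0.0, 0.0, -0.001, -0.019, 0.036]
[0.001, -0.0, 0.0, -0.001, -0.019, 0.037]
[0.001, -0.0, 0.0, -0.001, -0.019, 0.037]
[0.001, -0.0, 0.0, -0.001, -0.019, 0.037]
```

Emit:
servo_tool(
  increments=[
    [[0, 0, 0, -0.001, -0.019, 0.036, 0], [0, 0, 0, -0.001, -0.019, 0.036, 0], [0, 0, 0, -0.001, -0.019, 0.037, 0], [0, 0, 0, -0.001, -0.019, 0.037, 0], [0, 0, 0, -0.001, -0.019, 0.037, 0]],
  ],
)

```text
t: 9.52
tcp_pos: [0.4763, 0.1493, 0.0491]
orientation: [1.953, 1.885, 0.511]
wrist_force: [0.1, -0.4, 1.0]
width: 0.0001
```

```bash
python3 - <<'E'
from h import *
s,r,p=st(); print(s['qpos'])
go(cw(.51,.170,.048),rotq(35),5)
E
```

```text
t 9.53 p [0.4763 0.1493 0.0491] chest a,b,z [0.47   0.1679 0.0491] F [ 0.1 -0.4  1. ] w 0.0
[ 0.45871703  0.18994646 -1.03405452 -0.12945123 -0.24273114  2.00550818]
t 9.53 p [0.4763 0.1493 0.0491] chest a,b,z [0.47   0.1679 0.0491] F [ 0.1 -0.4  1. ] w 0.0
[-0.01, -0.0, 0.0, 0.001, 0.023, 0.014]
[-0.01, -0.0, 0.0, 0.001, 0.022, 0.014]
[-0.01, -0.0, 0.0, 0.001, 0.022, 0.015]
[-0.01, -0.0, 0.0, 0.001, 0.022, 0.015]
[-0.01, -0.0, 0.0, 0.001, 0.022, 0.016]
```

Emit:
servo_tool(
  increments=[
    [[-0.01, 0, 0, 0.001, 0.023, 0.014, 0], [-0.01, 0, 0, 0.001, 0.022, 0.014, 0], [-0.01, 0, 0, 0.001, 0.022, 0.015, 0], [-0.01, 0, 0, 0.001, 0.022, 0.015, 0], [-0.01, 0, 0, 0.001, 0.022, 0.016, 0]],
  ],
)

```text
t: 10.15
tcp_pos: [0.516, 0.1488, 0.0481]
orientation: [1.902, 1.837, 0.574]
wrist_force: [-2.9, -0.0, 1.4]
width: 0.0002
```

```bash
python3 - <<'E'
from h import *
s,r,p=st(); print(s['qpos'])
go(cw(.54,.170,.048),rotq(35),5)
E
```

```text
t 10.15 p [0.516  0.1488 0.0481] chest a,b,z [0.5097 0.169  0.0481] F [-2.9 -0.   1.4] w 0.0
[ 0.43768487  0.24830732 -1.04251881 -0.27393488 -0.26496543  1.9677053 ]
t 10.15 p [0.516  0.1488 0.0481] chest a,b,z [0.5097 0.169  0.0481] F [-2.9 -0.   1.4] w 0.0
[-0.0, -0.0, 0.001, 0.001, 0.017, 0.012]
[-0.0, -0.0, 0.001, 0.001, 0.016, 0.012]
[-0.0, -0.0, 0.001, 0.001, 0.016, 0.012]
[-0.0, -0.0, 0.001, 0.001, 0.016, 0.012]
[-0.0, -0.0, 0.001, 0.001, 0.016, 0.012]
```

Emit:
servo_tool(
  increments=[
    [[0, 0, 0, 0.001, 0.017, 0.012, 0], [0, 0, 0, 0.001, 0.017, 0.012, 0], [0, 0, 0, 0.001, 0.017, 0.012, 0], [0, 0, 0, 0.001, 0.017, 0.012, 0], [0, 0, 0, 0.001, 0.017, 0.012, 0]],
  ],
)

```text
t: 10.78
tcp_pos: [0.5473, 0.1492, 0.0478]
orientation: [1.903, 1.837, 0.573]
wrist_force: [-1.6, -1.2, -1.1]
width: 0.0002
```

Emit:
servo_tool(
  increments=[
    [[0, 0, 0, 0, 0.013, 0.01, 0], [0, 0, 0, 0, 0.012, 0.009, 0], [0, 0, 0, 0, 0.011, 0.008, 0], [0, 0, 0, 0, 0.009, 0.006, 0], [0, 0, 0, 0, 0.008, 0.005, 0]],
  ],
)

```text
t: 11.4
tcp_pos: [0.5668, 0.1488, 0.0477]
orientation: [1.903, 1.838, 0.574]
wrist_force: [-0.9, 0.3, -0.4]
width: 0.0
```

```bash
python3 - <<'E'
from h import *
s,r,p=st()
E
```

```text
t 11.4 p [0.5668 0.1488 0.0477] chest a,b,z [0.5605 0.1709 0.0477] F [-0.9  0.3 -0.4] w 0.0
```

Emit:
servo_tool(
  increments=[
    [[0, 0, 0, 0, 0.005, 0.0035, 0], [0, 0, 0, 0, 0.005, 0.0035, 0], [0, 0, 0, 0, 0.005, 0.0035, 0], [0, 0, 0, 0, 0.005, 0.0035, 0], [0, 0, 0, 0, 0.005, 0.0035, 0]],
  ],
)

```text
t: 12.02
tcp_pos: [0.5735, 0.1484, 0.0466]
orientation: [1.904, 1.841, 0.571]
wrist_force: [-12.5, 0.9, 8.2]
width: -0.0002
```

```bash
python3 - <<'E'
from h import *
s,r,p=st()
E
```

```text
t 12.03 p [0.5735 0.1484 0.0466] chest a,b,z [0.5673 0.1708 0.0466] F [-12.5   0.9   8.2] w -0.0
```

Emit:
servo_tool(
  increments=[
    [[0, 0, 0, 0, -0.045, -0.03, 0], [0.013, 0, 0, 0, -0.02, -0.065, 0], [0.013, 0, 0, 0, -0.02, -0.065, 0], [0.013, 0, 0, 0, -0.02, -0.065, 0], [0.013, 0, 0, 0, -0.02, -0.065, 0]],
  ],
)

```text
t: 12.65
tcp_pos: [0.4962, 0.1514, 0.1002]
orientation: [1.955, 1.888, 0.506]
wrist_force: [0.5, -0.3, -0.1]
width: 0.0001
```

```bash
python3 - <<'E'
from h import *
s,r,p=st(); print(s['qpos'])
for n in ['side','scene']:
    P,d=save(n,n+'5.png'); Q=cloud(n,d).reshape(-1,3)
    for lo,hi in [(-.11,-.08),(-.06,.0),(.03,.1),(.11,.14),(.15,.23)]:
        k=(Q[:,2]>.070)&(Q[:,2]<.09)&(Q@EY>lo)&(Q@EY<hi)&(Q@EX>.48)&(Q@EX<.60); print(n,lo,np.percentile((Q@EX)[k],[2,10,30]) if k.sum() else 0,k.sum())
    o=(110,150) if n=='scene' else (90,160)
    cv2.imwrite(f'pics/{n}5c.png',cv2.resize(P[o[0]:o[0]+210,o[1]:o[1]+240,::-1],None,fx=2.8,fy=2.8))
    L=Q[(Q[:,2]>.13)&(Q@EX>.6)&(Q@EX<.76)&(Q@EY<.24)&(Q@EY>-.11)]
    print('edge z',np.percentile(L[:,2],[50,98,99.8]), 'x min',np.percentile(L@EX,[.5,2]))
E
```

```text
t 12.65 p [0.4962 0.1514 0.1002] chest a,b,z [0.4899 0.1708 0.1002] F [ 0.5 -0.3 -0.1] w 0.0
[ 0.43887408  0.10950764 -0.9111207   0.07430741 -0.23246475  1.98806665]
side -0.11 [0.57209883 0.57230753 0.57247716] 24
side -0.06 [0.57224124 0.57246505 0.58432873] 120
side 0.03 [0.52277037 0.52862079 0.58260762] 134
side 0.11 [0.57240036 0.58134288 0.58484506] 45
side 0.15 [0.572266   0.57997172 0.58467777] 111
edge z [0.21733089 0.26240837 0.26431645] x min [0.62819326 0.62934604]
scene -0.11 [0.57786601 0.57991122 0.58426935] 107
scene -0.06 [0.57744735 0.57824327 0.58087334] 156
scene 0.03 [0.52506497 0.57721024 0.58009949] 179
scene 0.11 [0.57759164 0.57862382 0.58063795] 66
scene 0.15 [0.57760375 0.57822784 0.58123218] 160
edge z [0.20727604 0.26025556 0.26250349] x min [0.62925058 0.6314618 ]
```

View pics/side5c.png

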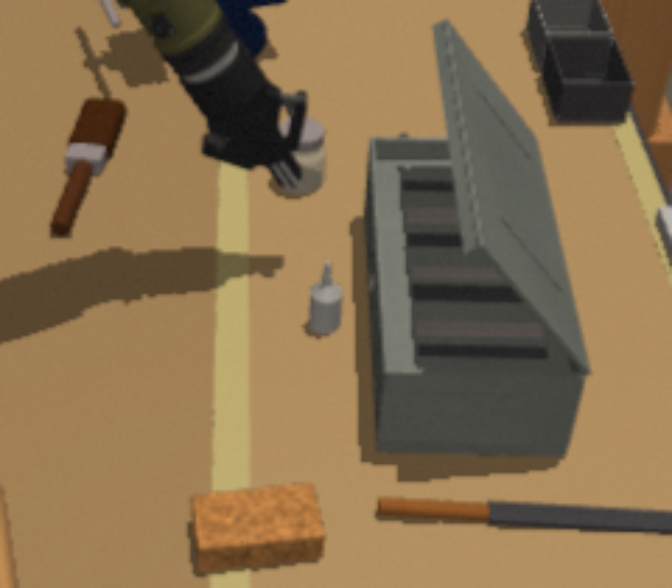

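View pics/scene5c.png

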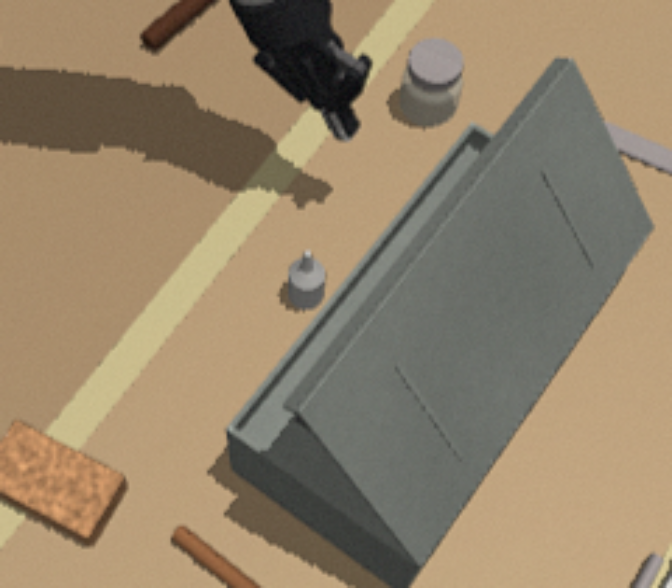

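```bash
python3 - <<'E'
from h import *
go(cw(.52,.11,.31),rotq(0),5)
E
```

```text
t 12.75 p [0.497  0.1518 0.1013] chest a,b,z [0.4907 0.1712 0.1013] F [ 0.7  0.1 -1. ] w -0.0
[0.067, -0.0, 0.001, -0.041, 0.087, -0.11]
[0.067, -0.0, 0.001, -0.041, 0.075, -0.119]
[0.067, -0.0, 0.001, -0.041, 0.062, -0.126]
[0.067, -0.0, 0.001, -0.041, 0.048, -0.132]
[0.067, -0.0, 0.001, -0.041, 0.034, -0.136]
```

Emit:
servo_tool(
  increments=[
    [[0.067, 0, 0, -0.041, 0.087, -0.11, 0], [0.067, 0, 0, -0.041, 0.075, -0.119, 0], [0.067, 0, 0, -0.041, 0.062, -0.126, 0], [0.067, 0, 0, -0.041, 0.048, -0.132, 0], [0.067, 0, 0, -0.041, 0.034, -0.136, 0]],
  ],
)

```text
t: 13.38
tcp_pos: [0.5243, 0.09, 0.3058]
orientation: [2.256, 2.177, 0.005]
wrist_force: [1.5, 0.6, -0.3]
width: -0.0002
```

```bash
python3 - <<'E'
from h import *
s,r,p=st(); print(s['qpos'])
go(cw(.667,.062,.31),rotq(0),5)
for th in [.95,.9,.8,.7,.6,.5,.4,.3,.2,.1,.05,0]:
    for rr in (.17,): print(th,np.round([.752-rr*np.cos(th)+.006*np.sin(th)+.007,.11+rr*np.sin(th)+.006*np.cos(th)],4))
E
```

```text
t 13.38 p [0.5243 0.09   0.3058] chest a,b,z [0.5204 0.1105 0.3058] F [ 1.5  0.6 -0.3] w -0.0
[ 0.17190474  0.2480744   0.03856045  1.35523603 -0.00319908  1.77828742]
t 13.38 p [0.5243 0.09   0.3058] chest a,b,z [0.5204 0.1105 0.3058] F [ 1.5  0.6 -0.3] w -0.0
[0.001, 0.0, 0.0, -0.033, 0.098, -0.002]
[0.001, 0.0, 0.0, -0.033, 0.098, -0.002]
[0.001, 0.0, 0.0, -0.033, 0.098, -0.002]
[0.001, 0.0, 0.0, -0.032, 0.098, -0.003]
[0.001, 0.0, 0.0, -0.032, 0.098, -0.003]
0.95 [0.665  0.2518]
0.9 [0.658  0.2469]
0.8 [0.6449 0.2361]
0.7 [0.6328 0.2241]
0.6 [0.6221 0.2109]
0.5 [0.6127 0.1968]
0.4 [0.6048 0.1817]
0.3 [0.5984 0.166 ]
0.2 [0.5936 0.1497]
0.1 [0.5904 0.1329]
0.05 [0.5895 0.1245]
0 [0.589 0.116]
```

Emit:
servo_tool(
  increments=[
    [[0, 0, 0, -0.033, 0.098, 0, 0], [0, 0, 0, -0.033, 0.098, 0, 0], [0, 0, 0, -0.033, 0.098, 0, 0], [0, 0, 0, -0.032, 0.096, 0, 0], [0, 0, 0, -0.032, 0.092, 0, 0]],
  ],
)

```text
t: 14.0
tcp_pos: [0.6679, 0.0359, 0.3042]
orientation: [2.255, 2.177, 0.005]
wrist_force: [0.3, -0.9, -0.5]
width: -0.0
```

Emit:
servo_tool(
  increments=[
    [[0, 0, 0, 0, 0, 0.04, 0], [0, 0, 0, 0, 0, 0.04, 0], [0, 0, 0, 0, 0, 0.03, 0], [0, 0, 0, 0, 0, 0.025, 0], [0, 0, 0, 0, 0, 0.02, 0]],
  ],
)

```text
t: 14.62
tcp_pos: [0.6658, 0.0365, 0.2593]
orientation: [2.255, 2.177, 0.006]
wrist_force: [-0.8, -0.5, -0.2]
width: 0.0002
```

```bash
python3 - <<'E'
from h import *
s,r,p=st(); print(s['qpos'])
P,d=save('side','side6.png')
cv2.imwrite(f'pics/side6c.png',cv2.resize(P[60:270,180:420,::-1],None,fx=2.8,fy=2.8))
E
```

```text
t 14.62 p [0.6658 0.0365 0.2593] chest a,b,z [0.6639 0.0626 0.2593] F [-0.8 -0.5 -0.2] w 0.0
[ 0.0562487   0.50260221  0.3091888   1.37000233 -0.00303486  1.66213458]
```

View pics/side6c.png

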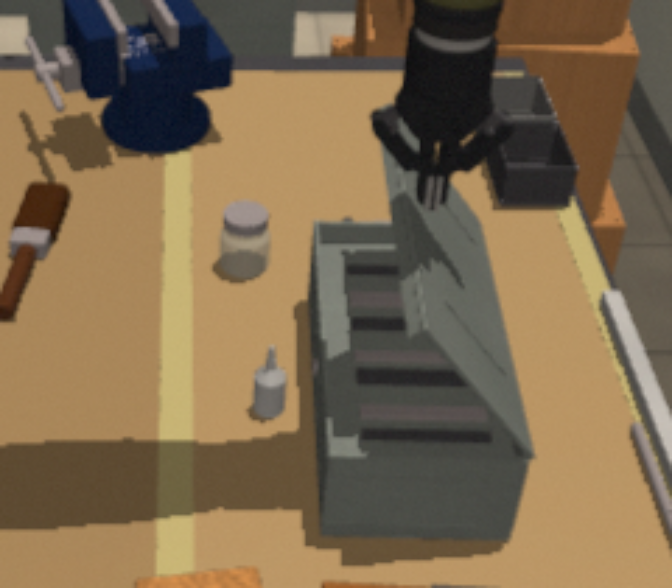

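Emit:
servo_tool(
  increments=[
    [[0, 0, 0, 0, 0, 0.01, 0], [0, 0, 0, 0, 0, 0.01, 0], [0, 0, 0, 0, 0, 0.01, 0], [0, 0, 0, 0, 0, 0.01, 0], [0, 0, 0, 0, -0.01, 0.01, 0]],
  ],
)

```text
t: 15.3
tcp_pos: [0.6636, 0.0363, 0.2442]
orientation: [2.255, 2.177, 0.006]
wrist_force: [0.7, -0.6, 3.3]
width: 0.0002
```

```bash
python3 - <<'E'
from h import *
s,r,p=st()
E
```

```text
t 15.3 p [0.6636 0.0363 0.2442] chest a,b,z [0.6617 0.0624 0.2442] F [ 0.7 -0.6  3.3] w 0.0
```

Emit:
servo_tool(
  increments=[
    [[0, 0, 0, 0, -0.015, 0.015, 0], [0, 0, 0, 0, -0.017, 0.017, 0], [0, 0, 0, 0, -0.017, 0.018, 0], [0, 0, 0, 0, -0.017, 0.018, 0], [0, 0, 0, 0, -0.017, 0.018, 0]],
  ],
)

```text
t: 15.92
tcp_pos: [0.6381, 0.0372, 0.2179]
orientation: [2.256, 2.177, 0.005]
wrist_force: [0.6, -0.5, 2.8]
width: -0.0001
```

```bash
python3 - <<'E'
from h import *
s,r,p=st()
from h import *
P,d=save('scene','scene7.png'); Q=cloud('scene',d)
A=Q.reshape(-1,3); k=(A@EX>.62)&(A@EX<.74)&(A@EY>-.1)&(A@EY<-.02)&(A[:,2]>.12)
B=A[k]; c=np.median(B,0); n=np.linalg.svd(B-c,full_matrices=False)[2][2]; print('theta',np.arccos(abs(n[2])),np.std((B-c)@n))
cv2.imwrite(f'pics/scene7c.png',cv2.resize(P[90:300,200:440,::-1],None,fx=2.8,fy=2.8))
E
```

```text
t 15.93 p [0.6381 0.0372 0.2179] chest a,b,z [0.6361 0.0622 0.2179] F [ 0.6 -0.5  2.8] w -0.0
theta 0.6855086293846286 0.001359260634485133
```

View pics/scene7c.png

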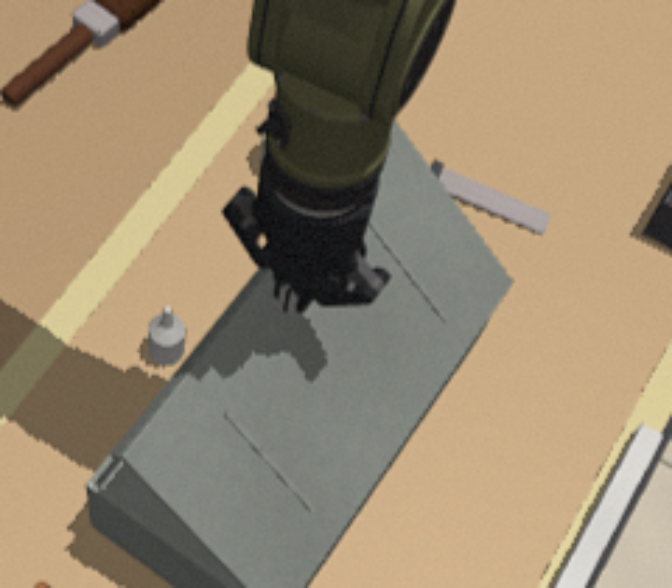

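Emit:
servo_tool(
  increments=[
    [[0, 0, 0, 0, -0.017, 0.02, 0], [0, 0, 0, 0, -0.016, 0.021, 0], [0, 0, 0, 0, -0.015, 0.022, 0], [0, 0, 0, 0, -0.014, 0.022, 0], [0, 0, 0, 0, -0.014, 0.023, 0]],
  ],
)

```text
t: 16.6
tcp_pos: [0.6159, 0.038, 0.1852]
orientation: [2.255, 2.177, 0.006]
wrist_force: [1.3, 1.7, 1.2]
width: -0.0002
```

Emit:
servo_tool(
  increments=[
    [[0, 0, 0, 0, -0.012, 0.023, 0], [0, 0, 0, 0, -0.01, 0.023, 0], [0, 0, 0, 0, -0.009, 0.023, 0], [0, 0, 0, 0, -0.008, 0.022, 0], [0, 0, 0, 0, -0.007, 0.021, 0]],
  ],
)

```text
t: 17.23
tcp_pos: [0.6025, 0.0382, 0.1516]
orientation: [2.255, 2.177, 0.005]
wrist_force: [2.1, 0.7, 1.2]
width: 0.0002
```

```bash
python3 - <<'E'
from h import *
s,r,p=st()
P,d=save('scene','scene8.png'); Q=cloud('scene',d)
A=Q.reshape(-1,3); k=(A@EX>.62)&(A@EX<.74)&(A@EY>-.1)&(A@EY<-.02)&(A[:,2]>.112)
B=A[k]; c=np.median(B,0); n=np.linalg.svd(B-c,full_matrices=False)[2][2]; print('theta',np.arccos(abs(n[2])),np.std((B-c)@n))
E
```

```text
t 17.23 p [0.6025 0.0382 0.1516] chest a,b,z [0.6005 0.0618 0.1516] F [2.1 0.7 1.2] w 0.0
theta 0.22282208907542797 0.0016601220032333092
```

Emit:
servo_tool(
  increments=[
    [[0, 0, 0, 0, -0.005, 0.015, 0], [0, 0, 0, 0, -0.004, 0.015, 0], [0, 0, 0, 0, -0.003, 0.014, 0], [0, 0, 0, 0, -0.003, 0.013, 0], [0, 0, 0, 0, -0.002, 0.012, 0]],
  ],
)

```text
t: 17.9
tcp_pos: [0.5978, 0.0383, 0.1312]
orientation: [2.255, 2.176, 0.005]
wrist_force: [1.4, -1.2, 1.2]
width: 0.0
```

Emit:
servo_tool(
  increments=[
    [[0, 0, 0, 0, -0.001, 0.009, 0], [0, 0, 0, 0, 0, 0.008, 0], [0, 0, 0, 0, 0, 0.007, 0], [0, 0, 0, 0, 0, 0.006, 0], [0, 0, 0, 0, 0, 0.005, 0]],
  ],
)

```text
t: 18.52
tcp_pos: [0.5968, 0.0384, 0.1206]
orientation: [2.256, 2.177, 0.004]
wrist_force: [-0.9, -0.3, 1.9]
width: 0.0001
```

```bash
python3 - <<'E'
from h import *
s,r,p=st()
P,d=save('scene','scene9.png'); Q=cloud('scene',d)
A=Q.reshape(-1,3); k=(A@EX>.60)&(A@EX<.74)&(A@EY>-.1)&(A@EY<-.02)&(A[:,2]>.1)
B=A[k]; c=np.median(B,0); n=np.linalg.svd(B-c,full_matrices=False)[2][2]; print('theta',n,np.std((B-c)@n))
E
```

```text
t 18.52 p [0.5968 0.0384 0.1206] chest a,b,z [0.5948 0.0618 0.1206] F [-0.9 -0.3  1.9] w 0.0
theta [ 0.02812818 -0.0055338   0.99958901] 0.0016883837615062464
```

Emit:
servo_tool(
  increments=[
    [[0, 0, 0, 0, 0, 0.004, 0], [0, 0, 0, 0, 0, 0.004, 0], [0, 0, 0, 0, 0, 0.004, 0], [0, 0, 0, 0, 0, 0.003, 0], [0, 0, 0, 0, 0, 0.003, 0]],
  ],
)

```text
t: 19.2
tcp_pos: [0.5974, 0.0385, 0.116]
orientation: [2.255, 2.177, 0.006]
wrist_force: [-4.2, -0.2, 9.6]
width: 0.0002
```

```bash
python3 - <<'E'
from h import *
s,r,p=st()
E
```

```text
t 19.2 p [0.5974 0.0385 0.116 ] chest a,b,z [0.5954 0.0619 0.116 ] F [-4.2 -0.2  9.6] w 0.0
```

Emit:
servo_tool(
  increments=[
    [[0, 0, 0, 0, 0, 0.003, 0], [0, 0, 0, 0, 0, 0.002, 0], [0, 0, 0, 0, 0, 0.002, 0], [0, 0, 0, 0, 0, 0, 0], [0, 0, 0, 0, 0, 0, 0]],
  ],
)

```text
t: 19.82
tcp_pos: [0.5974, 0.0385, 0.116]
orientation: [2.255, 2.176, 0.008]
wrist_force: [-6.3, 0.8, 15.5]
width: 0.0
```

Emit:
servo_tool(
  increments=[
    [[0, 0, 0, 0, 0, -0.02, 0], [0, 0, 0, 0, 0, -0.04, 0], [0, 0, 0, 0, -0.05, -0.1, 0], [0, 0, 0, 0, -0.15, -0.13, 0], [0, 0, 0, 0, -0.18, -0.08, 0]],
  ],
)

```text
t: 20.45
tcp_pos: [0.4834, 0.0428, 0.2255]
orientation: [2.254, 2.175, 0.009]
wrist_force: [-0.5, -0.1, 0.6]
width: 0.0
```

Emit:
servo_tool(
  increments=[
    [[0, 0, 0, 0, -0.15, -0.08, 0], [0, 0, 0, 0, -0.15, -0.08, 0], [0, 0, 0, 0, -0.15, 0, 0], [0, 0, 0, 0, 0, 0, 0], [0, 0, 0, 0, 0, 0, 0]],
  ],
)

```text
t: 21.08
tcp_pos: [0.3483, 0.0477, 0.271]
orientation: [2.254, 2.176, 0.008]
wrist_force: [1.1, 0.4, -0.8]
width: 0.0001
```

```bash
python3 - <<'E'
from h import *
s,r,p=st()
for n in ('scene','side'):
    P,d=save(n,n+'10.png'); Q=cloud(n,d)
    A=Q.reshape(-1,3); k=(A@EX>.575)&(A@EX<.745)&(A@EY>-.11)&(A@EY<.23)&(A[:,2]>.1)
    B=A[k]; c=np.median(B,0); nn=np.linalg.svd(B-c,full_matrices=False)[2][2]; print(n,'n',nn*np.sign(nn[2]),np.std((B-c)@nn))
    f=(B@EX<.59);g=B@EX>.73; print('z front',np.median(B[f,2]),'back',np.median(B[g,2]))
    o=(90,170)
    cv2.imwrite(f'pics/{n}10c.png',cv2.resize(P[o[0]:o[0]+210,o[1]:o[1]+240,::-1],None,fx=2.8,fy=2.8))
E
```

```text
t 21.07 p [0.3483 0.0477 0.271 ] chest a,b,z [0.3462 0.0613 0.271 ] F [ 1.1  0.4 -0.8] w 0.0
scene n [ 9.73778384e-04 -2.01396470e-04  9.99999506e-01] 0.0016943162664789448
z front 0.11505046329017343 back 0.11486656690217523
side n [5.77774941e-05 1.86473279e-04 9.99999981e-01] 0.0016561387099809331
z front 0.11651903123311108 back 0.11657050594303209
```

View pics/side10c.png

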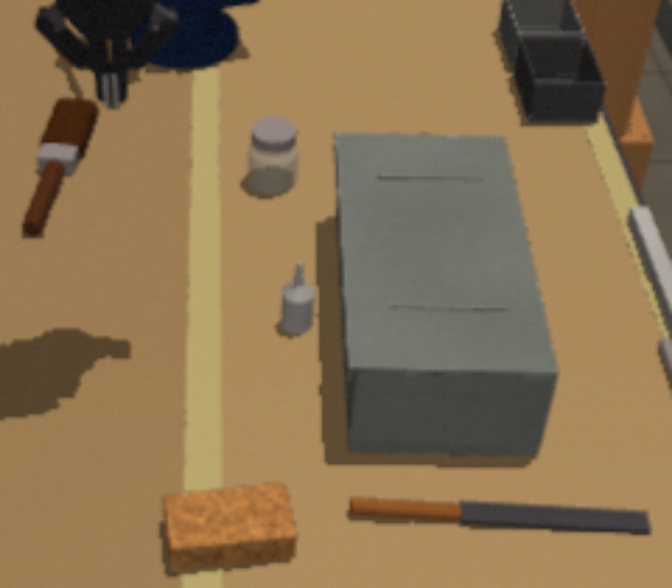

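View pics/scene10c.png

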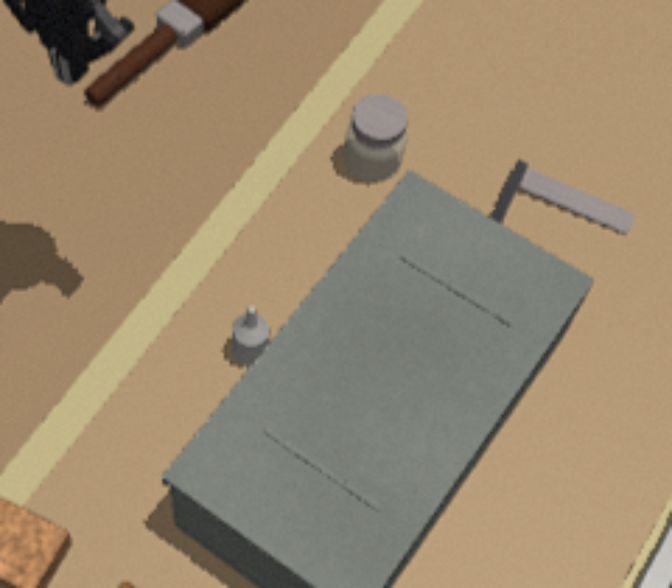

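The lid lies flat to within 0.001 rad, front and back at the same height. The drawers are covered, and the bystanders are where they were. Handing in.

```bash
python3 -c "
from bench import arm
print(arm.sign_off())"
```

```text
the job is handed in; nothing more can be done
None
```

The chest is shut: I pushed the right drawer home, then the left, and only then eased the lid down with shut fingertips, slowing near the end. I backed the arm clear and handed the job in at about 21 s, well under the 72 s limit.

- **Drawers:** Each was pushed against its stop with about 12.5 N forward. Before I touched the lid, the side camera put both fronts at 0.572 m, flush with the chest front. I could not re-check them with the lid shut, because the lip hides their tops.
- **Lid:** Both cameras show it flat to within about 0.001 rad. Its top measures 115 to 116.5 mm above the bench, against 116 mm expected. The final downward press peaked at about 15 N, and the lid stayed shut once released.
- **Bystanders:** In the last pictures the oil can, jar, brush, cork block, file and try square look where they began. I judged that by eye, and the hammer was outside the last crops I viewed.
- **Joint 3 near its limit:** While I was tilting the tool early on, joint 3 read -1.282 at its stated -1.28 limit for a moment. I eased off straight away and used a smaller tilt, but the reading was right at the edge of its range.

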